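# Lock the locating pin in its weld-fixture socket

## Robot

A 6-joint arm with a two-finger parallel gripper is mounted at the origin on the work surface. World frame = base frame: x ahead of the robot, y to its left, z up, the work surface at z = 0. Lengths are in m, angles in rad, forces in N, time in s.
With the tool pointing down it reaches from about 0.35 to 0.85 m from the base axis. Payload 8.1 kg.
Tool frame: the origin (TCP) lies midway between the tips of the shut fingers; the grasp point (between the pads) lies 19 mm behind it; z points along the fingers, y is the line along which they close (so a half turn about z gives the same grasp; the last joint's range is limited). The gripper opens to 85 mm and grips with 20 to 120 N. Pads are 22 mm wide; open, the fingers measure 114 mm over their backs; the gripper's body (76 mm by 85 mm) begins 54 mm behind the grasp point. The pads swing forward as they close: fully open they stand 13 mm farther back than shut.
Start: joints at [-1.2, 0.13, 1.488, -0, 1.523, -0.085], TCP at [0.264, -0.539, 0.231] pointing down, gripper open.
Joint ranges: [-2.96, 2.96], [-0.89, 2.26], [0.02, 2.5], [-1.34, 4.48], [0, 2.73], [-2.66, 2.66]. Speed limits (rad/s): [2.39, 2.39, 2.79, 3.14, 3.14, 3.14].

## Interface

Orientations are given as a unit quaternion [x, y, z, w].
In Python, from workcell import arm, eoat, solver, optics gives the robot as it stands. The module is installed in compiled form; this text tells all that it offers. Calls block until the motion is done:
- arm.movep(position, orientation): joint-space move of the TCP to a pose.
- arm.move_l(position, rot=None, velocity=0.15): straight line of the TCP; rot=None keeps the orientation; velocity is the mean speed in m/s.
- arm.move_j(angles): joint-space move.
- eoat.let_go() and eoat.close(strength=None): open the fingers fully, or close them until they stop; strength is the grip in N (None keeps the last).
- arm.sleep(seconds).
- solver.ik(position, orientation): joint angles nearest the present ones, or None.
- arm.sense(): the state.
- optics.grab_frame(name): name is "side" or "top"; returns the picture (384x512x3 uint8, red, green, blue); there is no depth.
- optics.camera_info(name): a dict with "K" (3x3 intrinsics, pixels), "k1" (the pictures are not rectified: a ray, as slopes to the right and down, at radius r is drawn at 1 + k1 r^2 times it, then the intrinsics apply), "T" (4x4, takes a point from camera to world coordinates). Camera axes: x right, y down, z forward; pixel columns grow to the right and rows downward; lengths in m; the calibration is good to about 2 mm. A picture is of the moment at which its call begins. camera_info takes no time and is no camera call.
A pose or a line that the arm cannot do raises arm.MotionError and nothing moves.
- arm.hand_in(): hands the job in; it is judged then, once.
The state is a dict: "clock": time; "joint_pos": joint angles; "joint_vel": joint speeds; "effort": joint torques, N m; "ee_pos": TCP position; "eef_rot": TCP orientation; "force": force on the tool from outside, world axes, zero at the start; "wrist_torque": the same for the moment, N m; "gripper_width": finger opening in m; "grasp_force": force on a finger pad.
Only numpy, scipy, OpenCV 4.12 (cv2) and the standard library are available. Lean on these libraries where they do the work, as an engineer would, in place of code of your own. Each camera call takes 0.05 s, during which the arm holds its last target. There are 200 camera calls.

## Task

Lift the locating pin out of its V-rest and stand it upright on its foot on the bench top, let go, and take it afresh from above by its flat head. Push it foot first into the keyhole socket of the blue fixture block until its collar sits flush, then turn it a quarter turn clockwise (seen from above) to the stop so that it is locked. Only then press the push button on the grey check box fully down and let it come back up, leaving the pin locked and the other things on the bench where they are.

Things in the scene. Friction and masses are not known exactly. Their poses are not given: they have to be found in the camera images.
- pin: loose steel pin, 110 mm long. Origin: centre of the foot's underside; z: axis, foot to head. By z in mm: 1-15 round cross-bar whose two ends are the lugs, 56 tip to tip along x, diameter 14; 0-31 shank, diameter 36; 31-41 collar, diameter 64; 41-60 neck, diameter 28; 60-110 flat head, 56 wide along x, 20 thick along y. Starts lying in the rest, z roughly away from the robot and 15 degrees up, x up
- pin_head (a point): centre of the pin's flat head, 85 mm along z from the pin's origin; axes as the pin's. Grip the head across its y (20 mm); at the start it stands free beyond the end of the rest
- rest: fixed V-rest holding the pin: blue base plate 150 x 100 x 12 mm, two steel V-saddles either side of the pin's collar, a 17 mm slot for its lower lug; under 75 mm high. Origin: centre of the underside, x pointing away from the pin's head; the pin's foot starts at x 45, y 0, z 58 mm. The pin lifts straight up out of it
- socket_mouth (a point): centre of the keyhole on the fixed block's top face (blue, 130 x 130 mm, steel top 60 mm above the bench). z up. Lug slot along x, 62 x 19 mm; round hole diameter 41; plate 12 mm thick, hollow below. Pin goes in with its x along this x (either way round); home: collar on the face, foot 31 mm below this point; locked: turned 90 degrees clockwise to a stop, pin x along this y
- check_button_top (a point): centre of the top face of the grey round push button (36 mm diameter) in a black housing on the grey check box (90 x 120 x 50 mm, fixed); z up
- check_button (a joint): travel of the push button: 0 m released, 0.006 m fully down, about 5 N; it springs back
- sleeve_a: bystander: steel tube standing upright, 50 mm diameter, 70 mm high; origin at the centre of its underside
- sleeve_b: bystander: a second such tube
- collar: bystander: steel ring lying flat, 70 mm diameter, 30 mm high; origin at the centre of its underside
- wrench: bystander: steel wrench 180 mm long lying along its x
Not all that is in view belongs to the job. Leave any orange or red look-alike of the part that bears check_button_top alone.

How it is judged:
By the outcome, as a careful person would: the job done as asked, in the order asked, and still so for the second after the job is handed in, with the robot touching nothing.
It also fails if it takes over 72 s, if anything falls off the work surface, if the arm or the gripper's body presses on something with over 40 N, if the wrist force passes 120 N, or if a joint passes its speed limit or range.

## Working session

There is one attempt and no reset: what is moved stays moved. The work goes in short steps, each a Python script; the robot and the scene stay as the last script left them, time stands still between calls to the robot, and variables do not carry over. Pictures are saved under pics/ and viewed, at most 10 in all, crops included, and the job is handed in when it is done.

```bash
mkdir -p pics
python3 - <<'E'
from workcell import arm, eoat, solver, optics
import cv2, numpy as np
for n in ("side","top"):
    im=optics.grab_frame(n); np.save(f"pics/{n}0.npy",im)
    cv2.imwrite(f"pics/{n}0.png",cv2.resize(im[:,:,::-1],(800,600),interpolation=cv2.INTER_CUBIC))
    c=optics.camera_info(n); print(n,c["K"],c["k1"],np.round(c["T"],4))
print(arm.sense())
E
```

```text
side [[355.85914622   0.         259.00393872]
 [  0.         355.85914622 195.76182745]
 [  0.           0.           1.        ]] 0.004743783972874492 [[-0.9908 -0.0772  0.1109  0.4956]
 [-0.135   0.526  -0.8397  0.9768]
 [ 0.0065 -0.8469 -0.5316  0.6907]
 [ 0.      0.      0.      1.    ]]
top [[421.24623648   0.         256.90278597]
 [  0.         421.24623648 192.44548694]
 [  0.           0.           1.        ]] 0.035937401102925634 [[-0.0303 -0.9934  0.1109  0.4926]
 [-0.9994  0.0322  0.0158 -0.0164]
 [-0.0193 -0.1104 -0.9937  1.3762]
 [ 0.      0.      0.      1.    ]]
{'clock': 0.1, 'joint_pos': array([-1.20038453e+00,  1.31116847e-01,  1.48918202e+00, -1.05037257e-05,
        1.52303224e+00, -8.54134545e-02]), 'joint_vel': array([ 7.13529506e-05, -2.88253506e-03, -2.64708142e-03,  4.29652059e-04,
       -3.61853398e-04, -1.09589951e-03]), 'effort': array([ 7.41863983e-05, -5.70949030e+01, -5.01941943e+01, -3.74048705e-04,
        8.16924556e-03, -3.48953165e-05]), 'ee_pos': array([ 0.26394489, -0.53825386,  0.23032432]), 'eef_rot': array([ 9.74139722e-01,  2.25944786e-01, -1.28637753e-04, -8.59671085e-04]), 'force': array([-0.26206606, -0.3011489 ,  0.31847145]), 'wrist_torque': array([ 0.00162327, -0.0078423 ,  0.02260926]), 'grasp_force': 0.0, 'gripper_width': 0.0854641744699302}
```

View pics/top0.png

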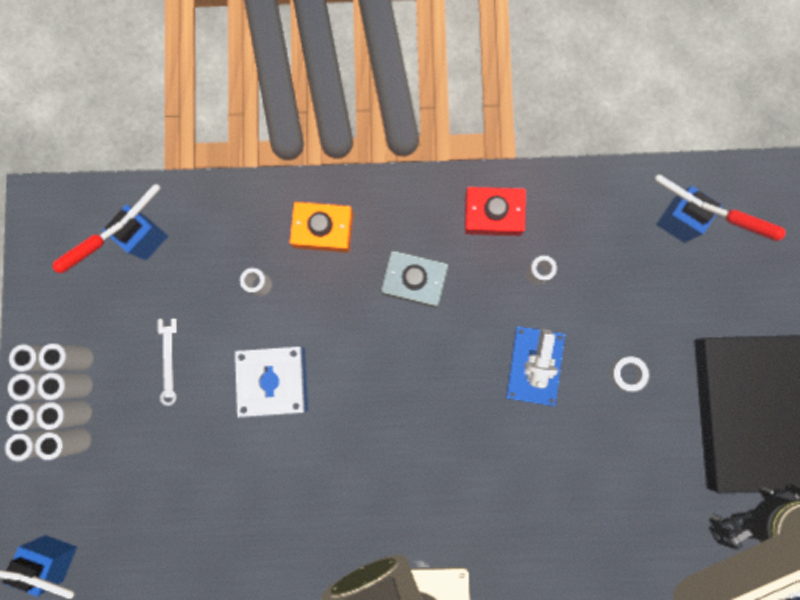

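View pics/side0.png

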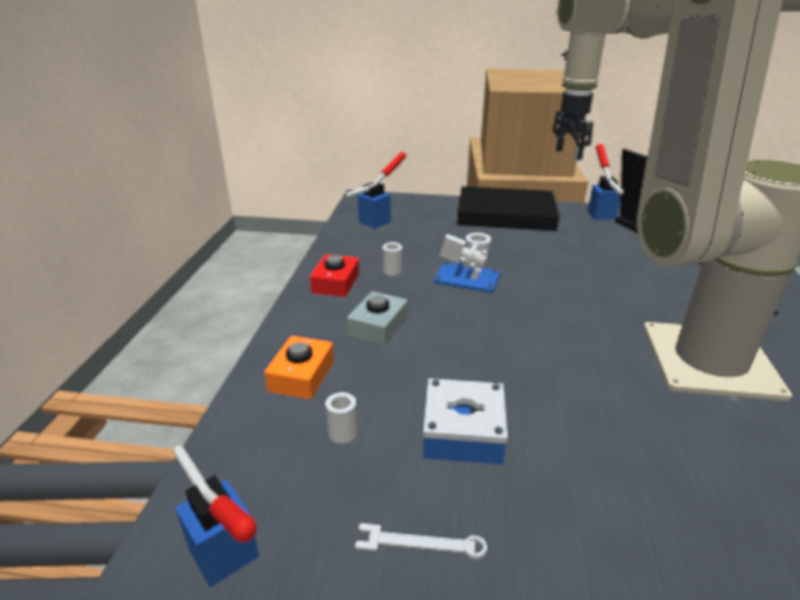

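The top view shows the steel-topped keyhole block at (270,381), the rest with pin at (537,366) with its head pointing up-image (away from the robot), and the grey check box at (415,278). The sleeves are at (253,280) and (543,267), the ring at (631,374) and the wrench at (168,362). The side view shows the pin head at (455,247), the block at (466,410) and the grey button at (377,303).

```bash
cat > h.py <<'E'
import cv2, numpy as np
from workcell import arm, eoat, solver, optics
from scipy.spatial.transform import Rotation as R
def rays(n,px):
    c=optics.camera_info(n); T=np.array(c["T"])
    u=cv2.undistortPoints(np.float64(px).reshape(-1,1,2),np.array(c["K"]),np.array([c["k1"],0,0,0.]))[:,0]
    return T[:3,3], np.c_[u,np.ones(len(u))]@T[:3,:3].T
def plane(n,px,z):
    o,d=rays(n,px); return o+d*((z-o[2])/d[:,2])[:,None]
def proj(n,P):
    c=optics.camera_info(n); T=np.linalg.inv(c["T"])
    return cv2.projectPoints(np.float64(P).reshape(-1,1,3),T[:3,:3],T[:3,3],np.array(c["K"]),np.array([c["k1"],0,0,0.]))[0][:,0]
def tri(p1,p2):
    (o1,d1),(o2,d2)=rays("top",[p1]),rays("side",[p2]); d1,d2=d1[0],d2[0]
    s=np.linalg.lstsq(np.c_[d1,-d2],o2-o1,rcond=None)[0]
    a,b=o1+s[0]*d1,o2+s[1]*d2; return (a+b)/2,np.linalg.norm(a-b)
def mask(im,lo,hi,box):
    m=cv2.inRange(cv2.cvtColor(im,cv2.COLOR_RGB2HSV),np.array(lo),np.array(hi)); k=np.zeros_like(m)
    x0,y0,x1,y1=[int(v/1.5625) for v in box]; k[y0:y1,x0:x1]=m[y0:y1,x0:x1]; return k
def big(m):
    return max(cv2.findContours(m,cv2.RETR_EXTERNAL,cv2.CHAIN_APPROX_NONE)[0],key=cv2.contourArea)[:,0]
def rect(n,m,z):
    P=plane(n,big(m),z)[:,:2]; r=cv2.minAreaRect((P*1000).astype(np.float32)); return r
E
python3 - <<'E'
from h import *
t,s=np.load("pics/top0.npy"),np.load("pics/side0.npy")
blue=((100,120,40),(130,255,255))
print("rest",rect("top",mask(t,*blue,(490,310,585,420)),.012))
white=((0,0,140),(180,60,255))
m=mask(t,*white,(215,330,320,430)); print("block",rect("top",m,.06))
kh=mask(t,*blue,(245,355,292,408)); c=big(kh); P=plane("top",c,.06)[:,:2]*1000
print("keyhole",cv2.minAreaRect(P.astype(np.float32)),P.min(0),P.max(0))
ms=mask(s,*white,(410,360,520,445)); print("block side",rect("side",ms,.06))
for nm,im,b in(("top",t,(375,240,455,310)),("side",s,(345,285,412,342))):
    x0,y0,x1,y1=[int(v/1.5625) for v in b]; cv2.imwrite(f"pics/btn_{nm}.png",cv2.resize(im[y0:y1,x0:x1,::-1],None,fx=8,fy=8,interpolation=cv2.INTER_NEAREST)); print(nm,x0,y0)
# pin head crop
a=cv2.resize(t[195:265,315:370,::-1],None,fx=7,fy=7,interpolation=cv2.INTER_CUBIC)
b=cv2.resize(s[140:195,270:325,::-1],None,fx=7,fy=7,interpolation=cv2.INTER_CUBIC)
c=np.zeros((490,785,3),np.uint8); c[:a.shape[0],:a.shape[1]]=a; c[:b.shape[0],400:400+b.shape[1]]=b
cv2.imwrite("pics/pin.png",c)
a,b=cv2.imread("pics/btn_top.png"),cv2.imread("pics/btn_side.png"); c=np.zeros((400,790,3),np.uint8); print(a.shape,b.shape)
c[:a.shape[0],:a.shape[1]]=a[:400]; c[:b.shape[0],420:420+b.shape[1]]=b[:400,:370]; cv2.imwrite("pics/btn.png",c)
E
```

```text
rest ((502.9862060546875, -265.40924072265625), (100.91851043701172, 149.06922912597656), 79.05278778076172)
block ((487.4771423339844, 273.683349609375), (134.27987670898438, 135.05941772460938), 2.552445888519287)
keyhole ((486.9877624511719, 273.2284240722656), (31.125770568847656, 55.71646499633789), 89.56131744384766) [459.08229718 257.5982814 ] [514.86915867 288.81476217]
block side ((486.4445495605469, 276.6878356933594), (133.74237060546875, 139.2376708984375), 2.238351345062256)
top 240 153
side 220 182
(360, 408, 3) (288, 344, 3)
```

View pics/pin.png

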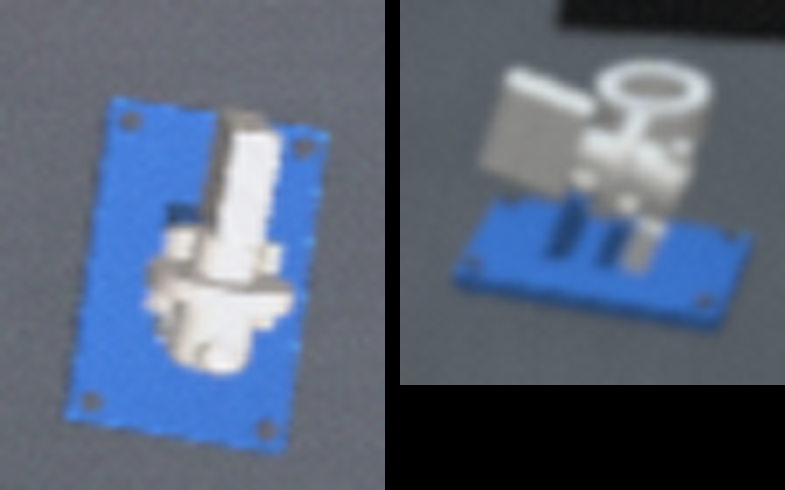

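View pics/btn.png

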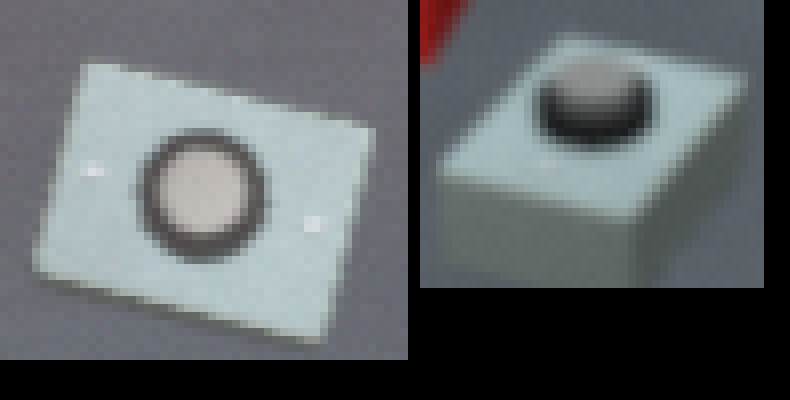

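The pin crop shows the head's bright upper edge centred near (250,200), pixel (350.7,223.6) in the top frame, with the pin lying along the rest's axis. The button cap is at (202,190) in the top crop and about (597,80) in the side crop.

Run:
```python
from h import *
t,s=np.load("pics/top0.npy"),np.load("pics/side0.npy")
P,e=tri((265.25-.5,176.75-.5),(242.1-.5,192-.5)); print("button",P,e)
gm=mask(t,(70,15,100),(110,110,255),(370,240,460,315)); print("boxtop",rect("top",gm,.05))
# pin prediction
a=np.radians(-11); d=np.array([np.cos(a),np.sin(a),0]); z=np.array([0,0,1.]); c15,s15=np.cos(np.radians(15)),np.sin(np.radians(15))
foot=np.array([.503,-.2654,0])-.045*d+.058*z; pz=c15*d+s15*z; px=-s15*d+c15*z
for nm,p in(("head up-edge c",foot+.085*pz+.028*px),("end up",foot+.11*pz+.028*px),("start up",foot+.06*pz+.028*px),("end low",foot+.11*pz-.028*px)):
    print(nm,p,proj("top",p)+.5, proj("side",p)+.5)
print("crops: top 7x from (315,195), side from (270,140)")
for k in [("end up",foot+.11*pz+.028*px)]: print((proj("top",k[1])+.5-[315,195])*7,(proj("side",k[1])+.5-[270,140])*7+[400,0])
# block plate lines
w=mask(t,(0,0,140),(180,60,255),(215,330,320,430)); c=big(w); Q=plane("top",c,.06)[:,:2]*1000
r=cv2.minAreaRect(Q.astype(np.float32)); ctr=np.array(r[0]); th=np.radians(r[2]); L=(Q-ctr)@np.array([[np.cos(th),-np.sin(th)],[np.sin(th),np.cos(th)]])
for ax in(0,1):
  for sg in(-1,1):
    k=(sg*L[:,ax]>60)&(abs(L[:,1-ax])<50); f=np.polyfit(L[k,1-ax],L[k,ax],1); print("edge",ax,sg,f[1],np.degrees(np.arctan(f[0])))
```

```text
button [ 0.68751886 -0.02184297  0.06990718] 0.002266849170254819
boxtop ((687.6334838867188, -30.484664916992188), (135.15855407714844, 92.51680755615234), 75.53102111816406)
head up-edge c [ 0.53230821 -0.27109694  0.10704554] [[350.34469542 223.8722648 ]] [[293.04207266 153.15120623]]
end up [ 0.55601269 -0.27570462  0.11351602] [[351.89066702 215.77510767]] [[287.01730295 150.71033115]]
start up [ 0.50860373 -0.26648926  0.10057507] [[348.81057466 231.92138804]] [[299.09415272 155.60296518]]
end low [ 0.57024026 -0.27847018  0.05942417] [[348.98403439 212.15895353]] [[282.79010695 162.78926803]]
crops: top 7x from (315,195), side from (270,140)
[[258.23466917 145.42575366]] [[519.12112063  74.97231804]]
edge 0 -1 -65.49781962959558 0.023554718121094203
edge 0 1 65.54227179103468 0.17063465401830286
edge 1 -1 -65.57597939819615 -0.27186289680096976
edge 1 1 65.97027862441006 -0.15110984215235107
```

```bash
cat >> h.py <<'E'
def pinR(px,pz): # pin rotation matrix
    px,pz=np.array(px,float),np.array(pz,float); return np.c_[px,np.cross(pz,px),pz]
def tool(Rp,origin,phi,flip=False,g=.087,back=0.):
    """TCP pose for gripping the pin (pose Rp, origin) at z=g, tool tilted phi towards -z from -x"""
    tz=Rp@np.array([-np.cos(phi),0,-np.sin(phi)]); ty=Rp[:,1]*(-1 if flip else 1)
    q=R.from_matrix(np.c_[np.cross(ty,tz),ty,tz]).as_quat()
    return np.array(origin)+Rp[:,2]*g+tz*(.019-back), q
a=np.radians(-11); D=np.array([np.cos(a),np.sin(a),0]); Z=np.array([0,0,1.])
c15,s15=np.cos(np.radians(15)),np.sin(np.radians(15))
FOOT=np.array([.503,-.2654,0])-.045*D+.058*Z
RP0=pinR(-s15*D+c15*Z,c15*D+s15*Z)
def up(yaw): return pinR([np.cos(yaw),np.sin(yaw),0],Z) # upright, pin x at yaw
def st():
    s=arm.sense(); return {k:np.round(s[k],4) for k in("clock","ee_pos","force","gripper_width","grasp_force","joint_pos")}
E
python3 - <<'E'
from h import *
for phi in np.radians([30,45,60]):
  for fl in(0,1):
    print(np.degrees(phi),fl)
    for nm,p in (("pre",tool(RP0,FOOT,phi,fl,back=.12)),("grasp",tool(RP0,FOOT,phi,fl)),("lift",tool(RP0,FOOT+.15*Z,phi,fl)),
      ("upH",tool(up(np.pi-.1),[.5,-.08,.12],phi,fl)),("upL",tool(up(np.pi-.1),[.5,-.08,0],phi,fl)),("upback",tool(up(np.pi-.1),[.5,-.08,0],phi,fl,back=.12)),
      ("top",tool(up(np.pi-.1),[.5,-.08,0],np.pi/2,fl)),("sock",tool(up(np.pi+.044),[.4875,.2745,.03],np.pi/2,fl)),("lock",tool(up(np.pi/2+.044),[.4875,.2745,.03],np.pi/2,fl))):
        q=solver.ik(*p); print(nm,None if q is None else np.round(q,2))
E
```

```text
29.999999999999996 0
pre [-0.49  0.5   1.17 -0.08  1.73  1.27]
grasp [-0.51  0.51  1.36 -0.08  1.52  1.27]
lift [-0.51  0.4   1.23 -0.08  1.76  1.25]
upH None
upL None
upback None
top [-0.26  0.02  1.91 -0.    1.21  1.41]
sock [ 0.42  0.13  1.74 -0.    1.27  1.95]
lock None
29.999999999999996 1
pre [-0.49  0.5   1.17 -0.08  1.73 -1.87]
grasp [-0.51  0.51  1.36 -0.08  1.52 -1.87]
lift [-0.51  0.4   1.23 -0.08  1.76 -1.89]
upH None
upL None
upback None
top [-0.26  0.02  1.91 -0.    1.21 -1.73]
sock [ 0.42  0.13  1.74 -0.    1.27 -1.19]
lock [ 0.42  0.13  1.74 -0.    1.27  0.38]
45.0 0
pre [-0.45  0.86  0.74 -0.15  2.05  1.28]
grasp [-0.47  0.76  1.08 -0.14  1.81  1.29]
lift [-0.47  0.64  0.97 -0.16  2.03  1.26]
upH None
upL None
upback None
top [-0.26  0.02  1.91 -0.    1.21  1.41]
sock [ 0.42  0.13  1.74 -0.    1.27  1.95]
lock None
45.0 1
pre [-0.45  0.86  0.74 -0.15  2.05 -1.87]
grasp [-0.47  0.76  1.08 -0.14  1.81 -1.85]
lift [-0.47  0.64  0.97 -0.16  2.03 -1.88]
upH None
upL None
upback None
top [-0.26  0.02  1.91 -0.    1.21 -1.73]
sock [ 0.42  0.13  1.74 -0.    1.27 -1.19]
lock [ 0.42  0.13  1.74 -0.    1.27  0.38]
59.99999999999999 0
pre None
grasp [-0.45  1.03  0.76 -0.21  2.11  1.28]
lift [-0.45  0.91  0.68 -0.24  2.31  1.22]
upH [-0.34 -0.62  2.28  0.15  0.97  1.28]
upL [-0.34 -0.45  2.4   0.19  0.69  1.21]
upback [-0.4  -0.88  2.45  0.17  1.07  1.23]
top [-0.26  0.02  1.91 -0.    1.21  1.41]
sock [ 0.42  0.13  1.74 -0.    1.27  1.95]
lock None
59.99999999999999 1
pre None
grasp [-0.45  1.03  0.76 -0.21  2.11 -1.86]
lift [-0.45  0.91  0.68 -0.24  2.31 -1.92]
upH [-0.34 -0.62  2.28  0.15  0.97 -1.86]
upL [-0.34 -0.45  2.4   0.19  0.69 -1.93]
upback [-0.4  -0.88  2.45  0.17  1.07 -1.91]
top [-0.26  0.02  1.91 -0.    1.21 -1.73]
sock [ 0.42  0.13  1.74 -0.    1.27 -1.19]
lock [ 0.42  0.13  1.74 -0.    1.27  0.38]
```

Run:
```python
from h import *
for phi in np.radians([40,45,50,55]):
  q=solver.ik(*tool(RP0,FOOT,phi,1,back=.12)); print("phi",np.degrees(phi),None if q is None else np.round(q,2))
  for x in(.56,.6,.64,.68):
    y=.12; yaw=np.arctan2(y,x)+np.pi; r=[]
    for b,h in((0,.12),(0,0),(.1,0)):
      q=solver.ik(*tool(up(yaw),[x,y,h],phi,1,back=b)); r.append(None if q is None else np.round(q,2))
    print(x,*r)
```

```text
phi 40.0 [-0.46  0.73  0.89 -0.12  1.94 -1.86]
0.56 [ 0.04 -0.65  2.44  0.27  0.5  -1.92] [ 0.04 -0.34  2.5   0.81  0.18 -2.49] None
0.6 [ 0.05 -0.48  2.34  0.28  0.43 -1.92] [ 0.05 -0.2   2.39  0.93  0.14 -2.59] None
0.64 [ 0.05 -0.33  2.23  0.27  0.39 -1.91] [ 0.05 -0.07  2.28  0.97  0.12 -2.62] [ 0.02 -0.52  2.48  0.38  0.35 -2.04]
0.68 [ 0.05 -0.2   2.13  0.27  0.36 -1.9 ] [ 0.05  0.04  2.17  0.94  0.11 -2.59] [ 0.03 -0.36  2.37  0.41  0.29 -2.06]
phi 45.0 [-0.45  0.86  0.74 -0.15  2.05 -1.87]
0.56 [ 0.05 -0.59  2.37  0.2   0.59 -1.85] [ 0.05 -0.33  2.44  0.41  0.28 -2.08] None
0.6 [ 0.06 -0.43  2.26  0.19  0.54 -1.84] [ 0.06 -0.19  2.33  0.42  0.24 -2.08] [ 0.02 -0.65  2.5   0.24  0.53 -1.9 ]
0.64 [ 0.06 -0.3   2.16  0.19  0.5  -1.82] [ 0.06 -0.07  2.22  0.41  0.23 -2.06] [ 0.03 -0.47  2.39  0.25  0.46 -1.9 ]
0.68 [ 0.06 -0.17  2.06  0.18  0.48 -1.81] [ 0.06  0.04  2.11  0.38  0.22 -2.02] [ 0.04 -0.32  2.28  0.24  0.41 -1.89]
phi 50.0 [-0.44  1.    0.56 -0.17  2.17 -1.88]
0.56 [ 0.06 -0.52  2.29  0.15  0.69 -1.8 ] [ 0.06 -0.3   2.37  0.25  0.39 -1.91] None
0.6 [ 0.07 -0.38  2.19
[... 155 characters left out ...]
16  0.23  0.35 -1.87] [ 0.04 -0.41  2.29  0.17  0.57 -1.82]
0.68 [ 0.07 -0.13  1.98  0.12  0.6  -1.76] [ 0.07  0.06  2.05  0.21  0.35 -1.85] [ 0.05 -0.27  2.19  0.16  0.54 -1.81]
phi 55.0 [-0.43  1.17  0.33 -0.21  2.31 -1.9 ]
0.56 [ 0.07 -0.46  2.21  0.11  0.79 -1.76] [ 0.07 -0.26  2.3   0.16  0.5  -1.83] [ 0.05 -0.64  2.39  0.13  0.79 -1.8 ]
0.6 [ 0.07 -0.32  2.11  0.1   0.75 -1.75] [ 0.07 -0.14  2.19  0.15  0.48 -1.81] [ 0.05 -0.48  2.29  0.12  0.72 -1.78]
0.64 [ 0.07 -0.2   2.01  0.1   0.73 -1.74] [ 0.07 -0.02  2.09  0.14  0.47 -1.79] [ 0.06 -0.34  2.19  0.12  0.68 -1.77]
0.68 [ 0.07 -0.09  1.91  0.09  0.72 -1.72] [ 0.07  0.08  1.98  0.13  0.47 -1.77] [ 0.06 -0.21  2.09  0.11  0.66 -1.76]
```

```bash
echo 'PHI=np.radians(48); G=.088' >> h.py
python3 - <<'E'
from h import *
arm.movep(*tool(RP0,FOOT,PHI,1,G,back=.12)); print(st())
p,q=tool(RP0,FOOT,PHI,1,G); arm.move_l(p,q,.12); print(st())
eoat.close(40); print(st())
im=optics.grab_frame("side"); cv2.imwrite("pics/g1.png",cv2.resize(im[125:205,240:350,::-1],None,fx=7,fy=7,interpolation=cv2.INTER_CUBIC))
E
```

```text
{'clock': np.float64(1.6833), 'ee_pos': array([ 0.5959, -0.2847,  0.1659]), 'force': array([-0.0208, -0.5552, -0.453 ]), 'gripper_width': np.float64(0.0855), 'grasp_force': np.float64(0.0), 'joint_pos': array([-0.4475,  0.9447,  0.6274, -0.1618,  2.1238, -1.8695])}
{'clock': np.float64(2.8333), 'ee_pos': array([ 0.5328, -0.2715,  0.0659]), 'force': array([-0.0944, -0.3747, -0.1554]), 'gripper_width': np.float64(0.0855), 'grasp_force': np.float64(0.0), 'joint_pos': array([-0.4668,  0.8152,  1.0103, -0.1552,  1.8695, -1.8487])}
{'clock': np.float64(3.4417), 'ee_pos': array([ 0.5323, -0.2704,  0.0649]), 'force': array([1.0955, 4.1776, 1.6204]), 'gripper_width': np.float64(0.0194), 'grasp_force': np.float64(42.3966), 'joint_pos': array([-0.4661,  0.8159,  1.0119, -0.1542,  1.8695, -1.8487])}
```

View pics/g1.png

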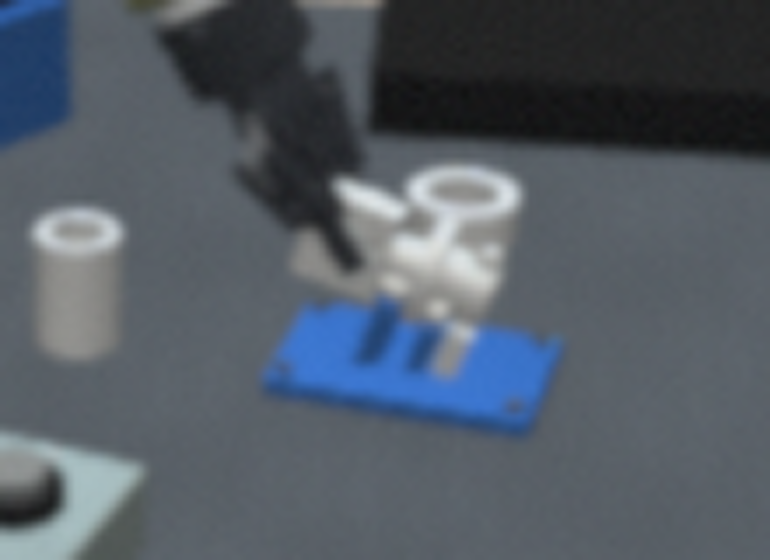

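The side crop shows the fingers at (330,240) straddling the middle of the flat head, with the pin still seated and the sleeve untouched. Tightening the grip and lifting.

Run:
```python
from h import *
eoat.close(120); f0=arm.sense()["force"]; print(st())
p,q=tool(RP0,FOOT+.03*Z,PHI,1,G); arm.move_l(p,q,.05); print(st())
p,q=tool(RP0,FOOT+.16*Z,PHI,1,G); arm.move_l(p,q,.12); print(st())
xy=[.62,.125]; yaw=np.arctan2(*xy[::-1])+np.pi
arm.movep(*tool(up(yaw),[*xy,.12],PHI,1,G)); print(st())
arm.move_l(tool(up(yaw),[*xy,.03],PHI,1,G)[0],velocity=.1); arm.sleep(.2); print(st())
t=optics.grab_frame("top");s=optics.grab_frame("side"); np.save("pics/t2.npy",t); np.save("pics/s2.npy",s)
u,v=[np.int32(proj(n,[*xy,.08])[0]) for n in("top","side")]; print(u,v)
f=lambda im,c:cv2.resize(im[c[1]-40:c[1]+40,c[0]-28:c[0]+28,::-1],None,fx=7,fy=7,interpolation=cv2.INTER_CUBIC)
cv2.imwrite("pics/g2.png",np.hstack([f(t,u),f(s,v)]))
```

```text
{'clock': np.float64(3.7083), 'ee_pos': array([ 0.5322, -0.2704,  0.0649]), 'force': array([1.0526, 5.2747, 1.3222]), 'gripper_width': np.float64(0.0185), 'grasp_force': np.float64(116.8734), 'joint_pos': array([-0.466 ,  0.8158,  1.012 , -0.1542,  1.8695, -1.8487])}
{'clock': np.float64(4.4583), 'ee_pos': array([ 0.5324, -0.2713,  0.0952]), 'force': array([-0.1749,  1.1148, -5.0606]), 'gripper_width': np.float64(0.0186), 'grasp_force': np.float64(120.267), 'joint_pos': array([-0.4667,  0.7847,  1.0004, -0.1574,  1.91  , -1.8556])}
{'clock': np.float64(5.6917), 'ee_pos': array([ 0.5317, -0.2708,  0.2236]), 'force': array([-0.6294,  0.0932, -5.2445]), 'gripper_width': np.float64(0.0189), 'grasp_force': np.float64(120.2929), 'joint_pos': array([-0.4667,  0.6954,  0.8949, -0.1725,  2.1054, -1.8914])}
{'clock': np.float64(7.2), 'ee_pos': array([0.6327, 0.127 , 0.194 ]), 'force': array([ 0.6131, -0.7299, -4.5984]), 'gripper_width': np.float64(0.0186), 'grasp_force': np.float64(120.5857), 'joint_pos': array([ 0.0702, -0.3337,  2.1639,  0.1542,  0.5889, -1.7953])}
{'clock': np.float64(8.45), 'ee_pos': array([0.6331, 0.1276, 0.1051]), 'force': array([ 0.6324, -0.4965, -4.5613]), 'gripper_width': np.float64(0.0187), 'grasp_force': np.float64(120.5975), 'joint_pos': array([ 0.071 , -0.1846,  2.2246,  0.2322,  0.3803, -1.8823])}
[218 199] [254 215]
```

View pics/g2.png

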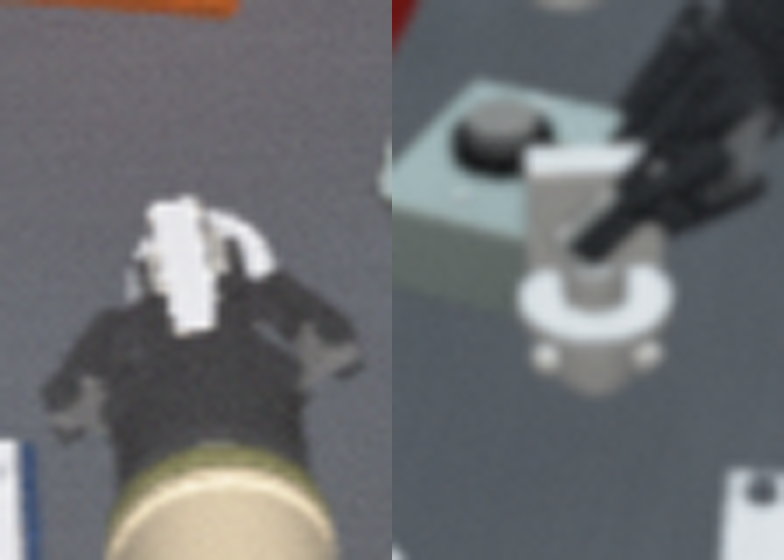

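The pin hangs upright: head (580,200), collar (597,300) and both lugs level (545,355)/(648,353), with no visible tilt. Lowering it with a force check.

Run:
```python
from h import *
xy=[.62,.125]; yaw=np.arctan2(*xy[::-1])+np.pi
f0=arm.sense()["force"][2]
for h in [.006]+list(np.arange(.005,-.008,-.001)):
    arm.move_l(tool(up(yaw),[*xy,h],PHI,1,G)[0],velocity=.03); arm.sleep(.05); f=arm.sense()["force"][2]-f0
    if f>3: break
print(h,f,st())
eoat.let_go(); print(st())
arm.move_l(tool(up(yaw),[*xy,h],PHI,1,G,back=.09)[0],velocity=.1)
s=arm.sense(); arm.move_l(s["ee_pos"]+[0,0,.13],velocity=.2)
# look from above, arm away
arm.movep(*tool(up(yaw),[.45,.0,.12],np.pi/2,1,G)); print(st())
t=optics.grab_frame("top");s=optics.grab_frame("side"); np.save("pics/t3.npy",t); np.save("pics/s3.npy",s)
u,v=[np.int32(proj(n,[*xy,.08])[0]) for n in("top","side")]; print(u,v)
f=lambda im,c:cv2.resize(im[c[1]-40:c[1]+40,c[0]-28:c[0]+28,::-1],None,fx=7,fy=7,interpolation=cv2.INTER_CUBIC)
cv2.imwrite("pics/g3.png",np.hstack([f(t,u),f(s,v)]))
```

```text
-0.005999999999999999 8.449977101167544 {'clock': np.float64(13.15), 'ee_pos': array([0.6335, 0.1276, 0.0692]), 'force': array([-2.2069,  0.8116,  4.131 ]), 'gripper_width': np.float64(0.0185), 'grasp_force': np.float64(121.899), 'joint_pos': array([ 0.071 , -0.1046,  2.2338,  0.2993,  0.2935, -1.9532])}
{'clock': np.float64(13.8083), 'ee_pos': array([0.6325, 0.1275, 0.0679]), 'force': array([-0.2143, -0.2709, -0.0492]), 'gripper_width': np.float64(0.0851), 'grasp_force': np.float64(0.0), 'joint_pos': array([ 0.0709, -0.1039,  2.2349,  0.2992,  0.294 , -1.9532])}
{'clock': np.float64(16.3833), 'ee_pos': array([4.499e-01, 4.000e-04, 1.874e-01]), 'force': array([-0.0644,  0.123 ,  0.0763]), 'gripper_width': np.float64(0.0851), 'grasp_force': np.float64(0.0), 'joint_pos': array([-1.1390e-01, -2.6350e-01,  1.9448e+00,  9.0000e-04,  1.4606e+00,
       -1.8835e+00])}
[218 199] [254 215]
```

View pics/g3.png

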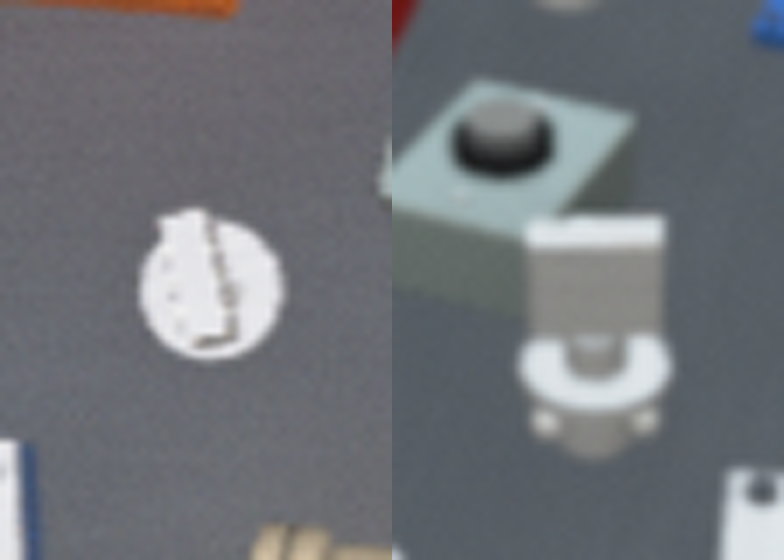

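The pin stands free and upright: collar disc (212,290) in the top crop, head (595,280) and level lugs in the side crop. Measuring its position and yaw in both views.

Run:
```python
from h import *
from scipy.optimize import least_squares
t,s=np.load("pics/t3.npy"),np.load("pics/s3.npy")
def win(im,c,lo):
    m=cv2.inRange(cv2.cvtColor(im,cv2.COLOR_RGB2HSV),np.array((0,0,lo)),np.array((180,70,255))); k=np.zeros_like(m)
    k[c[1]-40:c[1]+40,c[0]-28:c[0]+24]=m[c[1]-40:c[1]+40,c[0]-28:c[0]+24]; return k
def circ(P,r0): 
    return least_squares(lambda v:np.hypot(P[:,0]-v[0],P[:,1]-v[1])-v[2],[*P.mean(0),r0],loss="soft_l1",f_scale=1).x
m=win(t,(218,199),150); m[235:]=0; c=big(m); P=plane("top",c,.041)[:,:2]*1000
P=P[(c[:,1]>196)|(c[:,0]>222)]; print("collar top",circ(P,32),len(P))
for lo in(175,190,200):
    m=win(s,(254,215),lo); cs=[k[:,0] for k in cv2.findContours(m,cv2.RETR_EXTERNAL,cv2.CHAIN_APPROX_NONE)[0] if cv2.contourArea(k)>25]
    for k in cs:
        mu=k.mean(0)
        if mu[1]<215: print(lo,"head side",cv2.minAreaRect((plane("side",k,.110)[:,:2]*1000).astype(np.float32)))
        elif mu[1]<235: P=plane("side",k,.041)[:,:2]*1000; P=P[k[:,1]>mu[1]-1]; print(lo,"collar side",circ(P,32),len(P))
# block: side edges
w=mask(s,(0,0,140),(180,60,255),(410,360,520,450)); 
for n,im,b in(("side",s,(410,360,520,450)),("top",t,(215,330,320,430))):
    c=big(mask(im,(0,0,150),(180,60,255),b)); Q=plane(n,c,.06)[:,:2]*1000
    r=cv2.minAreaRect(Q.astype(np.float32)); ctr=np.array(r[0]); th=np.radians(2.5); M=np.array([[np.cos(th),-np.sin(th)],[np.sin(th),np.cos(th)]]); L=(Q-ctr)@M; o=[]
    for ax in(0,1):
        e=[]
        for sg in(-1,1):
            k=(sg*L[:,ax]>58)&(abs(L[:,1-ax])<50); f=np.polyfit(L[k,1-ax],L[k,ax],1); e.append(f[1]); print(n,ax,sg,np.round(f[1],1),"ang",np.round(2.5+np.degrees(np.arctan(f[0]))*(1 if ax==1 else -1),2))
        o.append(np.mean(e))
    print(n,"block centre",ctr+M@np.array(o))
```

```text
collar top [621.69260583 123.80386927  31.63006517] 43
175 collar side [618.36345331 144.07166645  15.39250538] 30
175 head side ((661.0733032226562, 90.39346313476562), (103.4810562133789, 121.27765655517578), 21.760671615600586)
190 collar side [620.98415178 120.80405932  31.56296926] 30
190 head side ((622.5618286132812, 125.5907974243164), (52.81076431274414, 15.634378433227539), 8.31641674041748)
200 collar side [621.40627825 122.02992781  30.27442531] 31
200 head side ((622.5504150390625, 125.58891296386719), (52.58565902709961, 15.633872985839844), 8.316415786743164)
side 0 -1 -65.2 ang 2.32
side 0 1 65.1 ang 1.58
side 1 -1 -65.1 ang 2.55
side 1 1 66.4 ang 1.91
side block centre [486.39158137 276.32338732]
top 0 -1 -64.7 ang 2.48
top 0 1 64.7 ang 2.5
top 1 -1 -65.0 ang 1.85
top 1 1 65.4 ang 2.03
top block centre [487.66397546 274.17514736]
```

```bash
cat >> h.py <<'E'
V=np.pi/2; G2=.086; YS=np.pi+np.radians(2.3); SX,SY=.4873,.2758
E
python3 - <<'E'
from h import *
yaw=np.arctan2(.125,.62)+np.pi; o=np.array([.6218,.1252,0])
arm.movep(*tool(up(yaw),o,V,1,G2,back=.1))
p,q=tool(up(yaw),o,V,1,G2); arm.move_l(p,q,.1); print(st())
eoat.close(120); print(st())
arm.move_l(p+.03*Z,q,.06); arm.move_l(p+.13*Z,q,.15); print(st())
arm.movep(*tool(up(YS),[SX,SY,.12],V,1,G2))
arm.move_l(tool(up(YS),[SX,SY,.072],V,1,G2)[0],velocity=.08); arm.sleep(.3); print(st(), arm.sense()["wrist_torque"])
t=optics.grab_frame("top");s=optics.grab_frame("side"); np.save("pics/t4.npy",t); np.save("pics/s4.npy",s)
u,v=[np.int32(proj(n,[SX,SY,.09])[0]) for n in("top","side")]; print(u,v)
f=lambda im,c:cv2.resize(im[c[1]-40:c[1]+40,c[0]-28:c[0]+28,::-1],None,fx=7,fy=7,interpolation=cv2.INTER_CUBIC)
cv2.imwrite("pics/g4.png",np.hstack([f(t,u),f(s,v)]))
E
```

```text
{'clock': np.float64(18.4917), 'ee_pos': array([0.6226, 0.1253, 0.068 ]), 'force': array([-0.5813,  0.3896, -0.0368]), 'gripper_width': np.float64(0.0852), 'grasp_force': np.float64(0.0), 'joint_pos': array([ 0.1179,  0.3491,  1.5408,  0.    ,  1.2501, -1.6519])}
{'clock': np.float64(19.1083), 'ee_pos': array([0.6221, 0.1253, 0.0674]), 'force': array([-0.7131,  0.2975,  2.5458]), 'gripper_width': np.float64(0.0187), 'grasp_force': np.float64(117.7971), 'joint_pos': array([ 1.1800e-01,  3.4950e-01,  1.5416e+00,  1.0000e-04,  1.2498e+00,
       -1.6519e+00])}
{'clock': np.float64(20.575), 'ee_pos': array([0.6211, 0.1251, 0.1956]), 'force': array([-0.3006,  0.3721, -5.0854]), 'gripper_width': np.float64(0.0187), 'grasp_force': np.float64(117.1549), 'joint_pos': array([ 0.1179,  0.2398,  1.4304, -0.    ,  1.4733, -1.6518])}
{'clock': np.float64(22.45), 'ee_pos': array([0.4876, 0.276 , 0.1396]), 'force': array([ 0.6356, -0.8685, -4.5354]), 'gripper_width': np.float64(0.0189), 'grasp_force': np.float64(117.1468), 'joint_pos': array([ 0.4235,  0.0845,  1.7074,  0.    ,  1.3486, -1.1875])} [-0.02953917 -0.04889041  0.00755188]
[168 244] [297 250]
```

View pics/g4.png

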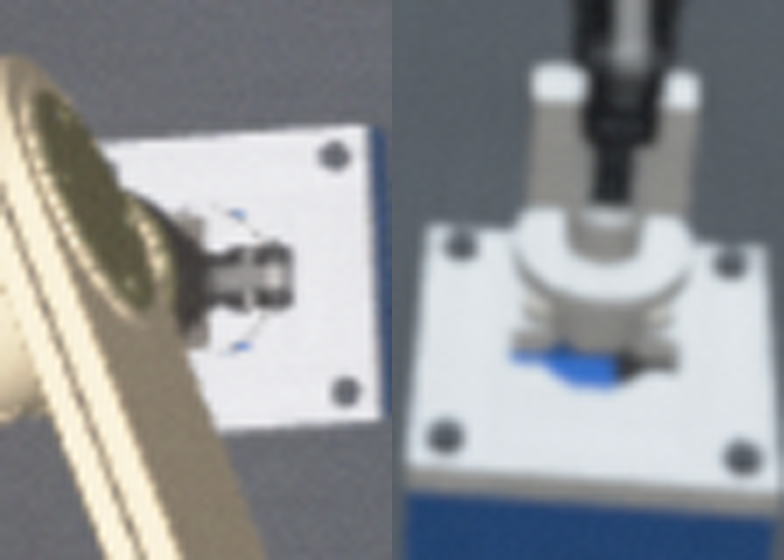

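The pin hovers just over the keyhole: in the side crop the lugs (530–670, 340) line up with the slot (512–680, 355). In the top crop slot ends show evenly at (237,213) and (237,348). Pushing in with a force check.

```bash
cat > ins.py <<'E'
from h import *
def go(x,y,foot,v=.04,yaw=YS):
    p,q=tool(up(yaw),[x,y,foot],V,1,G2); arm.move_l(p,q,v)
E
python3 - <<'E'
from ins import *
f0=arm.sense()["force"]
for h in np.arange(.066,.023,-.002):
    go(SX,SY,h); s=arm.sense(); f=s["force"]-f0
    if h<.062 or f[2]>3: print(round(h,3),np.round(s["ee_pos"],4),np.round(f,1),np.round(s["wrist_torque"],2))
    if f[2]>12: break
print(st())
E
```

```text
0.06 [0.4871 0.2758 0.1268] [ 0.2  0.5 -0.1] [-0.   -0.02  0.01]
0.058 [0.4871 0.2757 0.1248] [0.2 0.4 1.2] [-0.04 -0.04 -0.  ]
0.056 [0.4872 0.2757 0.1228] [-0.3 -0.   0.1] [ 0.01 -0.03  0.02]
0.054 [0.4872 0.2757 0.1208] [-0.4  0.9 -0. ] [-0.03 -0.05  0.02]
0.052 [0.4872 0.2757 0.1188] [-0.2  0.2  0.5] [ 0.   -0.   -0.02]
0.05 [0.4871 0.2757 0.1168] [0.2 1.  0.8] [-0.01 -0.06 -0.04]
0.048 [0.4872 0.2758 0.1148] [-0.4  0.5  0.4] [-0.02  0.05 -0.09]
0.046 [0.4871 0.2757 0.1128] [0.1 0.7 0.3] [ 0.03  0.02 -0.  ]
0.044 [0.4872 0.2757 0.1108] [-1.1  0.7  0.1] [-0.01 -0.02 -0.  ]
0.042 [0.4871 0.2757 0.1088] [0.1 0.3 0.9] [ 0.03 -0.01  0.01]
0.04 [0.4872 0.2757 0.1068] [-0.2  1.5  0.1] [-0.    0.01 -0.02]
0.038 [0.4871 0.2757 0.1048] [0.1 1.4 0. ] [0.03 0.02 0.04]
0.036 [0.4872 0.2757 0.1028] [-0.9  0.6  0.4] [-0.    0.02  0.05]
0.034 [0.4872 0.2757 0.1008] [-0.1 -0.1 -0.5] [ 0.04  0.02 -0.02]
0.032 [0.4872 0.2757 0.0988] [-0.5  1.  -0.1] [0.01 0.03 0.03]
0.03 [0.4871 0.2757 0.0968] [0.1 0.2 0.1] [-0.02  0.01  0.  ]
0.028 [0.4877 0.2761 0.0963] [-3.4 -0.2 10.8] [-0.48  0.67 -0.09]
0.026 [0.4879 0.2762 0.0963] [-12.   -3.9  26.9] [-1.14  2.04 -0.07]
{'clock': np.float64(27.85), 'ee_pos': array([0.4879, 0.2762, 0.0963]), 'force': array([-12.0169,  -4.4995,  21.9971]), 'gripper_width': np.float64(0.0184), 'grasp_force': np.float64(120.6783), 'joint_pos': array([ 4.2370e-01,  1.2910e-01,  1.7429e+00, -1.0000e-04,  1.2680e+00,
       -1.1874e+00])}
```

Run:
```python
from ins import *
go(SX,SY,.0285)
for d in [8,16,24,32,40,48,56,64,72,78,82,85,87,89,91,93,95,97]:
    arm.movep(*tool(up(YS-np.radians(d)),[SX,SY,.0285],V,1,G2)); s=arm.sense(); tz=s["wrist_torque"][2]
    if d>60 or abs(tz)>.3: print(d,np.round(s["ee_pos"],4),np.round(s["force"],1),np.round(s["wrist_torque"],2))
    if abs(tz)>1.5 or np.linalg.norm(s["force"])>50: break
M=R.from_quat(s["eef_rot"]).as_matrix(); print(d,np.degrees(np.arctan2(M[1,1],M[0,1])),st())
```

```text
64 [0.488  0.276  0.0964] [ 0.  -0.8  5.9] [-0.26  0.31 -0.06]
72 [0.488  0.276  0.0964] [-0.6 -1.1  5.6] [-0.21  0.33 -0.05]
78 [0.488  0.276  0.0964] [-1.  -1.8  6.6] [-0.26  0.36 -0.08]
82 [0.488  0.276  0.0964] [-0.6 -1.6  6.7] [-0.29  0.29 -0.04]
85 [0.488  0.276  0.0964] [-0.4 -1.5  6.2] [-0.3   0.37 -0.05]
87 [0.488  0.2759 0.0963] [-0.5 -1.8  7.2] [-0.35  0.34 -0.05]
89 [0.488  0.2759 0.0964] [-1.  -1.3  7.4] [-0.37  0.41 -0.04]
91 [0.4879 0.2759 0.0963] [-0.3 -2.   7. ] [-0.31  0.35 -0.03]
93 [0.488  0.2759 0.0964] [-1.  -1.6  7. ] [-0.38  0.37 -0.02]
95 [0.4879 0.2759 0.0963] [-0.1 -2.4  7.5] [-0.29  0.4   0.  ]
97 [0.4879 0.2759 0.0963] [-0.5 -1.4  7. ] [-0.3   0.51 -0.05]
97 -4.461081851988639 {'clock': np.float64(32.675), 'ee_pos': array([0.4879, 0.2759, 0.0963]), 'force': array([-0.4501, -1.4137,  6.9943]), 'gripper_width': np.float64(0.0181), 'grasp_force': np.float64(118.8869), 'joint_pos': array([ 4.2320e-01,  1.2910e-01,  1.7429e+00, -1.0000e-04,  1.2685e+00,
        5.0110e-01])}
```

Run:
```python
from ins import *
for d in [98,99,100,101,102,103,104]:
    arm.movep(*tool(up(YS-np.radians(d)),[SX,SY,.0285],V,1,G2)); s=arm.sense(); tz=s["wrist_torque"][2]
    print(d,np.round(s["joint_pos"][5],3),np.round(s["force"],1),np.round(s["wrist_torque"],2),np.round(s["effort"][5],3))
    if abs(tz)>.8: break
t=optics.grab_frame("top");s=optics.grab_frame("side"); np.save("pics/t5.npy",t); np.save("pics/s5.npy",s)
u,v=[np.int32(proj(n,[SX,SY,.09])[0]) for n in("top","side")]
f=lambda im,c:cv2.resize(im[c[1]-40:c[1]+40,c[0]-28:c[0]+28,::-1],None,fx=7,fy=7,interpolation=cv2.INTER_CUBIC)
cv2.imwrite("pics/g5.png",np.hstack([f(t,u),f(s,v)]))
```

```text
98 0.518 [-2.1 -1.8  6.9] [-0.32  0.58  0.07] 0.123
99 0.535 [-2.  -1.6  7.5] [-0.29  0.59  0.37] 0.433
100 0.552 [-2.1 -2.3  7.8] [-0.36  0.55  0.76] 0.876
101 0.569 [-1.6 -3.9  8. ] [-0.32  0.55  1.37] 1.383
```

View pics/g5.png

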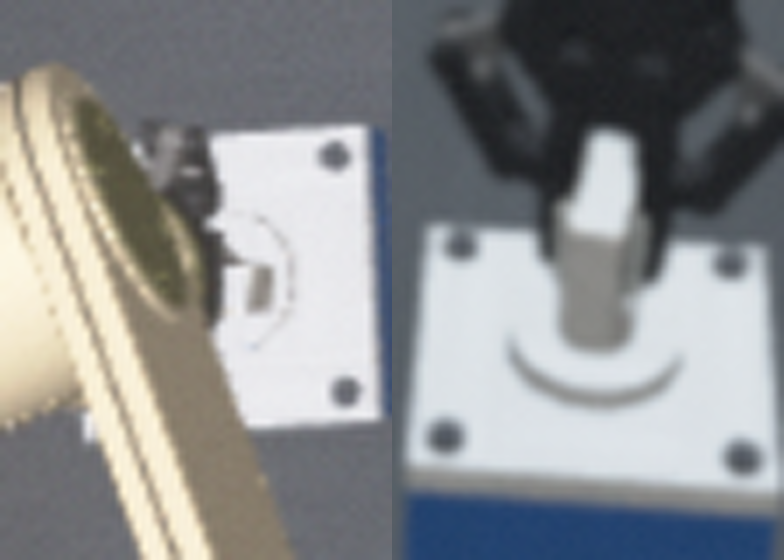

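The collar sits flush on the face and the head has turned about 90° (head end at (600,230)). Torque rose to 1.4 N m, so it is on the stop. Releasing and pressing the button.

Run:
```python
from ins import *
p,q=tool(up(YS-np.radians(98.5)),[SX,SY,.0285],V,1,G2); arm.movep(p,q)
eoat.let_go(); print(st()); arm.move_l(p+.12*Z,q,.15)
B=np.array([.6875,-.021,0]); q=tool(up(np.pi),B,V,1)[1]
arm.movep(B+.16*Z,q); eoat.close(20)
t=optics.grab_frame("top");s=optics.grab_frame("side"); np.save("pics/t6.npy",t); np.save("pics/s6.npy",s)
u,v=[np.int32(proj(n,[SX,SY,.09])[0]) for n in("top","side")]
f=lambda im,c:cv2.resize(im[c[1]-40:c[1]+40,c[0]-28:c[0]+28,::-1],None,fx=7,fy=7,interpolation=cv2.INTER_CUBIC)
cv2.imwrite("pics/g6.png",np.hstack([f(t,u),f(s,v)]))
arm.move_l(B+.085*Z,q,.1); arm.sleep(.2); f0=arm.sense()["force"][2]
for z in np.arange(.08,.052,-.001):
    arm.move_l(B+z*Z,q,.04); s=arm.sense(); f=s["force"][2]-f0
    if f>1: print(round(z,3),np.round(s["ee_pos"],4),round(f,1))
    if f>20: break
arm.sleep(.3); arm.move_l(B+.13*Z,q,.1); print(st())
```

```text
{'clock': np.float64(34.6833), 'ee_pos': array([0.4873, 0.2758, 0.0955]), 'force': array([-0.045 ,  0.888 , -0.2189]), 'gripper_width': np.float64(0.0853), 'grasp_force': np.float64(0.0), 'joint_pos': array([0.4234, 0.1297, 1.7439, 0.    , 1.268 , 0.5315])}
0.071 [ 0.6877 -0.021   0.0712] 2.1
0.07 [ 0.6877 -0.021   0.0702] 2.9
0.069 [ 0.6877 -0.021   0.0691] 3.1
0.068 [ 0.6877 -0.021   0.0681] 3.4
0.067 [ 0.6877 -0.021   0.0672] 4.8
0.066 [ 0.6877 -0.021   0.0662] 4.7
0.065 [ 0.6877 -0.021   0.066 ] 10.0
0.064 [ 0.6878 -0.021   0.0659] 15.0
0.063 [ 0.6878 -0.021   0.0658] 20.5
{'clock': np.float64(45.15), 'ee_pos': array([ 0.687 , -0.0209,  0.1292]), 'force': array([-0.056 ,  0.0785, -0.516 ]), 'gripper_width': np.float64(0.0002), 'grasp_force': np.float64(0.0), 'joint_pos': array([-0.1051,  0.4262,  1.3256,  0.    ,  1.391 , -1.6759])}
```

View pics/g6.png

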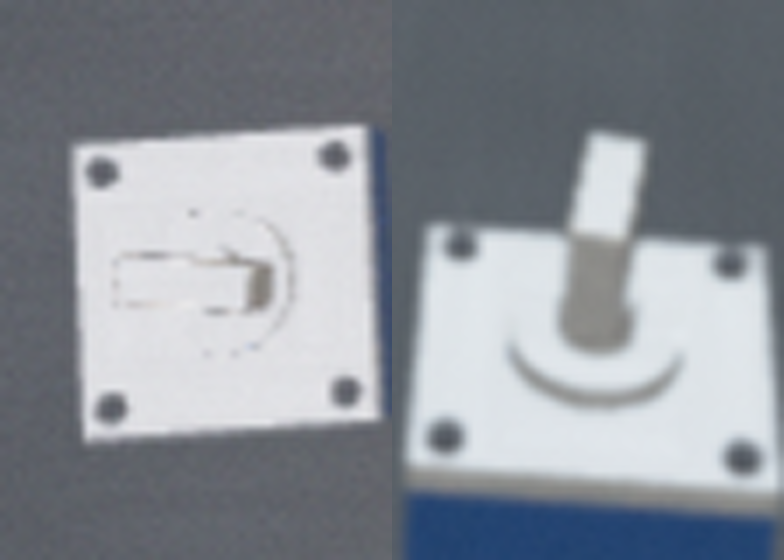

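The pin stands flush in the block with its head across the slot (head (185,283) top crop), free of the gripper. The button bottomed after 6 mm with a hard rise in force, and the tool is now clear of it.

Run:
```python
from h import *
print(arm.hand_in(), arm.sense()["clock"])
```

```text
the job is handed in; nothing more can be done
the job is handed in; nothing more can be done
```

The pin is seated flush and turned clockwise to its stop. After that the check button was pressed through its 6 mm to a hard stop and released, and the job was handed in at about 45 s; I did not re-check the bystanders or the button's return by camera at the end.

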